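Make up two tool kits for the model-making class

ROBOT

A 6-joint arm with a two-finger parallel gripper is mounted at the origin on the work surface. World frame = base frame: x ahead of the robot, y to its left, z up, the work surface at z = 0. Lengths are in m, angles in rad, forces in N, time in s.
With the tool pointing down it reaches from about 0.375 to 0.825 m from the base axis. Payload 5.5 kg.
Tool frame: the origin (TCP) lies at the very end of the fingers, on their centre line; the grasp point (between the pads) lies behind it (arm.grip_point_offset is the z of the grasp point in the tool frame, in m); z points along the fingers, y is the line along which they close (so a half turn about z gives the same grasp; the last joint's range is limited). The gripper opens to 85 mm and grips with 20 to 120 N. Pads are 22 mm wide; open, the fingers measure 114 mm over their backs; the gripper's body (76 mm by 85 mm) begins 54 mm behind the grasp point. The pads swing forward as they close: fully open they stand 13 mm farther back than shut.
Start: joints at [1.332, 0.314, -0.047, 1.21, 0, 1.571], TCP at [0.142, 0.583, 0.231] pointing down, gripper open.
Joint ranges: [-2.67, 2.67], [-0.69, 1.73], [-1.03, 1.25], [-2.08, 2.16], [-1.42, 1.45], [-3.14, 3.14]. Speed limits (rad/s): [2.39, 2.39, 3.01, 3.14, 3.14, 3.14].

INTERFACE

Orientations are given as a 3x3 rotation matrix whose columns are the frame's x, y, z axes.
In Python, from plant import arm gives the robot as it stands.
- The arm moves only by the shell command python3 -m pendant 'ROWS' [OPENING]. ROWS is a JSON object of lists of equal length, an entry for each row: "linear": the shift along the tool's x, y, z in units of 25 mm (1.0 is 25 mm), a list of three; "angular": the turn, a rotation vector about the tool's x, y, z in units of 5 degrees (1.0 is 5 degrees), a list of three. In form: {"linear": [[x, y, z], ...], "angular": [[wx, wy, wz], ...]}. A call has 1 to 5 rows; each row shifts and turns the commanded pose from where the row before left it, along the tool's axes as they then stand; what a row does not reach is not made up. A row lasts 1/10 s, in which the tool goes at most 50 mm and 8.59 degrees, less where a joint would pass 70% of its speed; a pose out of reach is approached as far as the arm can. A call is refused whole if a number of a shift passes 1 or a number of a turn 1, either way. A call with a gripper value outside its range is refused whole. OPENING is the opening, from 0 (shut) to 1 (fully open), set as the call begins (- or left out, the last holds). The fingers move at their own pace and stop on an object; the grip force is fixed at half the most. Time passes only in rows, so rows that do not move let the fingers close. It gives the time, the measured TCP pose, the force, the opening and the grip force at its end, in the units of the state.
- arm.read_state(): the state, without advancing time (a new reading comes with each control period).
- arm.capture(name): name is "scene" or "top" or "wrist"; returns a dict with "pixels" (420x560x3 uint8, red, green, blue), "range_z" (420x560 float32, m along the optical axis (not along the pixel's ray), 0 where there is no reading), "K" (3x3 intrinsics, pixels), "extrinsics" (4x4, takes a point from camera to world coordinates). Camera axes: x right, y down, z forward; pixel columns grow to the right and rows downward; lengths in m; the calibration is good to about 2 mm. A picture is of the moment at which its call begins.
- arm.finish_job(): hands the job in; it is judged then, once.
The state is a dict: "time": time; "joint_positions": joint angles; "dq": joint speeds; "joint_torque": joint torques, N m; "ee_pos": TCP position; "ee_rot": TCP orientation; "contact_force": force on the tool from outside, world axes, zero at the start; "moment": the same for the moment, N m; "width": finger opening in m; "grasp_force": force on a finger pad.
Only numpy, scipy, OpenCV 4.12 (cv2) and the standard library are available. Lean on these libraries where they do the work, as an engineer would, in place of code of your own. Each camera call takes 0.05 s, during which the arm holds its last target. There are 200 camera calls.

TASK

Make up two kits for the model-making class from the tools lying on the cutting mat. The finishing kit goes in the long white tray: the utility knife, the cork sanding block and the smaller roll of tape; the joining kit goes in the round white tray: the glue stick, standing upright, and the larger roll of tape. Put each thing down on the floor of its tray the same way up as it is now, clear of the rim and not on top of another, let go of everything, and leave the try square where it is.

Things in the scene. Friction and masses are not known exactly. Their poses are not given: they have to be found in the camera images.
- knife: Closed utility knife lying flat, loose, about 0.1 kg: grey plastic body with a steel nose and dark rubber grip. 150 long (x from -75 to +75, steel nose at +x), 30 wide (y), 18 high, with a slider knob to 23 high near x = 24. Grip across its width at the middle. Origin: centre of its underside, z up. x along its length.
- sanding_block: Rectangular cork sanding block with a grey abrasive sole, loose, about 0.07 kg: 70 (x) by 45 (y) by 30 high. Origin: centre of its underside, z up. 
- small_tape: The smaller roll of cream paper tape, loose, about 0.03 kg, lying flat with its hole upwards: outside diameter 38, hole 23, height 20. Origin: centre of its underside, z up. 
- wide_tape: The larger roll of cream paper tape, loose, about 0.08 kg, lying flat with its hole upwards: outside diameter 60, hole 40, height 26. Origin: centre of its underside, z up. 
- glue_stick: Glue stick standing upright, loose, about 0.04 kg: plain round cylinder, white with a paper band and a black cap on top, diameter 29, height 80. Origin: centre of its underside, z up. 
- long_tray: Shallow rectangular white plastic tray, the finishing kit's, loose on the table, 0.6 kg: outside 248 (x) by 148 (y), inside 240 by 140, inner floor 4 above the table, rim 13 above the table, walls 4 thick. Origin: centre of its underside, z up. x along its length.
- round_tray: Shallow round white plastic tray, the joining kit's, loose on the table, 0.5 kg: outside diameter 170, inside diameter 162, inner floor 5 above the table, rim 13 above the table. Origin: centre of its underside, z up. 
- try_square: Bystander among the tools, to be left alone: small L-shaped try square lying flat, loose; dark wooden stock 60 (x) by 16 by 14 high with a thin steel blade 22 wide standing out about 58 along +y. Its outline lies within x -30 to 30, y -28 to 46. Origin: centre of its underside, z up. 
Not all that is in view belongs to the job. Several things have the shape of the glue_stick; the one meant has the colours described above. Several things have the shape of the knife; the one meant has the colours described above.

How it is judged:
At the end, for the whole second after the job is handed in: Knife, sanding block and small tape on the long tray's floor (within 110 mm along, 65 mm across of its centre), glue stick and large tape on the round tray's floor (within 75 mm of its centre): undersides under 9 mm above the tray's underside, tilt under 0.06 rad; all at rest, trays flat (x of knife in the frame of long_tray between -0.11 and 0.11 m and y of knife in the frame of long_tray between -0.065 and 0.065 m and z of knife in the frame of long_tray between 0 and 0.009 m and angle between each of knife, sanding_block, small_tape, wide_tape, glue_stick, long_tray, round_tray's own z axis and vertical below 0.06 rad and x of sanding_block in the frame of long_tray between -0.11 and 0.11 m and y of sanding_block in the frame of long_tray between -0.065 and 0.065 m and z of sanding_block in the frame of long_tray between 0 and 0.009 m and x of small_tape in the frame of long_tray between -0.11 and 0.11 m and y of small_tape in the frame of long_tray between -0.065 and 0.065 m and z of small_tape in the frame of long_tray between 0 and 0.009 m and horizontal distance between each of wide_tape, glue_stick and round_tray below 0.075 m and z of wide_tape in the frame of round_tray between 0 and 0.009 m and z of glue_stick in the frame of round_tray between 0 and 0.009 m and linear speed of each of knife, sanding_block, small_tape, wide_tape, glue_stick, long_tray, round_tray below 0.02 m/s); the robot touches nothing.
It fails at once if the try square was moved more than 25 mm (distance of try_square from where it was at the start of the episode above 0.025 m).
It also fails if it takes over 122 s, if anything falls off the work surface, if the arm or the gripper's body presses on something with over 40 N, if the wrist force passes 120 N, or if a joint passes its speed limit or range.

## Working session

There is one attempt and no reset: what is moved stays moved. The work goes in short steps, Python scripts to look and compute and a shell command to move; the robot and the scene stay as the last step left them, time stands still between calls to the robot, and variables do not carry over. Pictures are saved under pics/ and viewed, at most 14 in all, crops included, and the job is handed in when it is done.

```bash
mkdir -p pics; ls; cat > h.py <<'E'
import numpy as np, cv2
from plant import arm
def cap(n,f):
    d=arm.capture(n); np.savez(f'pics/{f}.npz',**d); cv2.imwrite(f'pics/{f}.png',d['pixels'][:,:,::-1]); return d
def cloud(d):
    K=d['K'];z=d['range_z'];v,u=np.indices(z.shape)
    p=np.stack([(u-K[0,2])/K[0,0]*z,(v-K[1,2])/K[1,1]*z,z],-1)
    E=d['extrinsics'];w=p@E[:3,:3].T+E[:3,3]; w[z<=0]=np.nan; return w
E
python3 - <<'E'
from h import *
d=cap('top','top0');s=arm.read_state();print(s);print(arm.grip_point_offset,d['extrinsics'],d['K'])
E
```

```text
pics
{'time': 0.05, 'joint_positions': array([ 1.33201371e+00,  3.14236924e-01, -4.80200183e-02,  1.21018854e+00,
        1.65069264e-06,  1.57080687e+00]), 'dq': array([-1.84014893e-03, -3.59606717e-04,  1.59866998e-03,  4.74348841e-04,
        2.50891709e-04, -7.19612451e-05]), 'joint_torque': array([ 2.24926707e-04, -5.41244566e+01,  3.40876579e+01,  1.17992479e-02,
        1.60703594e-04, -5.48588034e-06]), 'ee_pos': array([0.14178315, 0.5824491 , 0.23045391]), 'ee_rot': array([[-9.71624136e-01,  2.36529882e-01, -3.91662787e-04],
       [ 2.36530206e-01,  9.71622815e-01, -1.60197603e-03],
       [ 1.63329771e-06, -1.64915866e-03, -9.99998640e-01]]), 'contact_force': array([-0.53650704, -0.4358975 ,  0.43728563]), 'moment': array([-0.00898412,  0.02555962, -0.02953627]), 'grasp_force': 0.0, 'width': 0.08587829781089848}
-0.0187 [[ 0.006756   -0.99708665  0.07597737  0.43494241]
 [-0.99997269 -0.00650889  0.00349948  0.0028415 ]
 [-0.00299476 -0.07599894 -0.9971034   1.05769629]
 [ 0.          0.          0.          1.        ]] [[505.85122617   0.         282.44766093]
 [  0.         505.85122617 217.65854197]
 [  0.           0.           1.        ]]
```

View pics/top0.png

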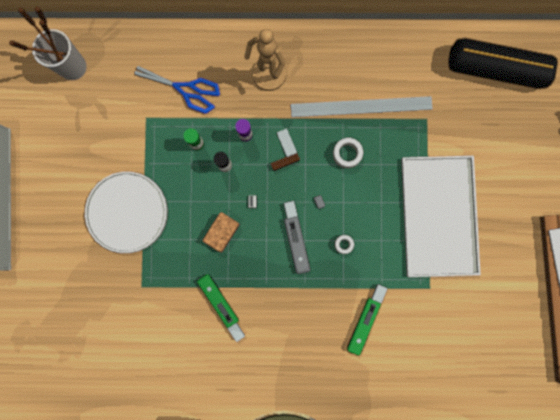

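The top view shows the black-capped glue stick at (222,161) and the grey knife at (296,238), nose up. The cork block is at (221,232), the small tape at (344,244) and the wide tape at (348,152). The long tray is at (440,216), the round tray at (126,212) and the try square at (285,155).

```bash
python3 - <<'E'
from h import *
d=np.load('pics/top0.npz');w=cloud(d)
tab=np.nanmedian(w[150:270,170:400,2]);print('mat z',tab)
def blob(n,u0,v0,u1,v1,zl,zh):
    r=w[v0:v1,u0:u1].reshape(-1,3);p=r[(r[:,2]>zl)&(r[:,2]<zh)]
    c,s,a=cv2.minAreaRect((p[:,:2]*1000).astype(np.float32))
    cc,rad=cv2.minEnclosingCircle((p[:,:2]*1000).astype(np.float32))
    print(n,len(p),'rect',np.round(c),np.round(s),round(a,1),'circ',np.round(cc),round(rad),'zmed/max',np.round(np.median(p[:,2]),3),p[:,2].max().round(3))
blob('knife',275,195,315,275,.009,.05)
blob('block',198,210,243,255,.015,.05)
blob('small',328,230,360,258,.010,.05)
blob('wide',328,133,370,172,.013,.05)
blob('glue',210,148,235,175,.065,.1)
blob('glueg',180,125,206,152,.05,.1)
blob('gluep',233,118,254,142,.05,.1)
blob('long',398,150,484,282,.007,.03)
blob('round',80,168,172,258,.008,.03)
blob('square',265,125,302,172,.006,.05)
blob('c1',244,193,260,210,.006,.05)
blob('c2',312,194,327,210,.006,.05)
blob('ruler',288,92,436,120,.003,.05)
E
```

```text
mat z 0.00041175854168185033
knife 980 rect [480. -23.] [ 61. 158.] 86.0 circ [479. -40.] 80 zmed/max 0.017 0.028
block 772 rect [484. 133.] [45. 70.] 58.5 circ [485. 133.] 40 zmed/max 0.029 0.036
small 178 rect [ 461. -120.] [37. 36.] 18.5 circ [ 461. -121.] 19 zmed/max 0.019 0.024
wide 413 rect [ 651. -128.] [59. 59.] 17.0 circ [ 651. -128.] 30 zmed/max 0.025 0.031
glue 190 rect [625. 128.] [28. 28.] 46.0 circ [625. 129.] 15 zmed/max 0.08 0.084
glueg 223 rect [670. 188.] [28. 28.] 52.3 circ [671. 187.] 15 zmed/max 0.079 0.085
gluep 213 rect [690.  85.] [29. 27.] 0.2 circ [690.  86.] 15 zmed/max 0.08 0.085
long 1297 rect [ 515. -322.] [262. 150.] 1.9 circ [ 520. -323.] 145 zmed/max 0.011 0.02
round 683 rect [525. 333.] [169. 168.] 89.4 circ [525. 333.] 85 zmed/max 0.011 0.018
square 337 rect [648.   0.] [59. 80.] 66.3 circ [655.  11.] 42 zmed/max 0.013 0.019
c1 86 rect [549.  70.] [26. 13.] 0.4 circ [550.  70.] 14 zmed/max 0.01 0.016
c2 81 rect [550. -70.] [26. 16.] 23.2 circ [550. -70.] 13 zmed/max 0.01 0.014
ruler 466 rect [ 755. -159.] [ 59. 306.] 0.4 circ [ 757. -159.] 155 zmed/max 0.004 0.008
```

```bash
cat >> h.py <<'E'
def comp(d,seed,zl,zh=.2):
    w=cloud(d);m=((w[...,2]>zl)&(w[...,2]<zh)).astype(np.uint8);_,l=cv2.connectedComponents(m)
    return w[l==l[seed[1],seed[0]]]
def rect(p):
    c,s,a=cv2.minAreaRect((p[:,:2]*1000).astype(np.float32)); return np.round(c,1),np.round(s,1),round(a,1)
def need(x,y,z,ang):
    "remaining move to TCP x,y,z (mm) and tool-y world heading ang (deg); tool units: turn first, then shift"
    s=arm.read_state();R=s['ee_rot'];h=np.degrees(np.arctan2(R[1,1],R[0,1]));t=(h-ang+180)%360-180
    a=np.radians(ang);Y=np.array([np.cos(a),np.sin(a),0]);Z=np.array([0,0,-1.]);X=np.cross(Y,Z)
    e=np.array([x,y,z])-s['ee_pos']*1000
    print('t',round(s['time'],1),'pos',np.round(s['ee_pos']*1000,1),'head',round(h,1),'tilt',np.round(R[:2,2],3),'w',round(s['width']*1000,1),'F',np.round(s['contact_force'],1),'q',np.round(s['joint_positions'],2),'| turn',round(t/5,2),'shift',np.round([e@X/25,e@Y/25,e@Z/25],2))
E
python3 - <<'E'
from h import *
d=dict(np.load('pics/top0.npz'))
p=comp(d,(298,250),.010,.05);print('knife',len(p),rect(p))
n=p[p[:,0]>.53];print('nose width',rect(n))
p=comp(d,(405,200),.007,.03);print('tray',len(p),rect(p))
q=cloud(d)[170:262,412:470].reshape(-1,3);print('floor',np.nanmedian(q[:,2]))
E
python3 -m pendant '{"linear":[[0,0,0],[0,0,0],[0,0,0]],"angular":[[0,0,-1],[0,0,-1],[0,0,-0.73]]}' 1
python3 -c "
from h import *
need(625,128,50,90)"
```

```text
knife 976 (array([475. , -19.7]), array([149.2,  30.1]), 13.3)
nose width (array([538.7,  -8. ]), array([20.1, 20.8]), 11.3)
tray 972 (array([ 522. , -321.8]), array([248.4, 150.5]), 1.9)
floor 0.003731611698322479
time: 0.35
ee_pos: [0.1418, 0.5825, 0.2306]
ee_rot: [[-1.0, -0.003, -0.0], [-0.003, 1.0, -0.001], [0.0, -0.001, -1.0]]
contact_force: [0.7, 0.6, 0.5]
width: 0.0855
grasp_force: 0.0
t 0.3 pos [141.8 582.5 230.6] head 90.1 tilt [-0.    -0.001] w 85.5 F [0.7 0.6 0.5] q [ 1.33  0.31 -0.05  1.21 -0.    1.33] | turn 0.03 shift [-19.33 -18.18   7.22]
```

```bash
python3 -m pendant '{"linear":[[-1,-0.94,0],[-1,-0.94,0],[-1,-0.94,0],[-1,-0.94,0],[-1,-0.94,0]],"angular":[[0,0,0],[0,0,0],[0,0,0],[0,0,0],[0,0,0]]}' >/dev/null
python3 -m pendant '{"linear":[[-1,-0.94,0],[-1,-0.94,0],[-1,-0.94,0],[-1,-0.94,0],[-1,-0.94,0]],"angular":[[0,0,0],[0,0,0],[0,0,0],[0,0,0],[0,0,0]]}' >/dev/null
python3 -m pendant '{"linear":[[-1,-0.94,0],[-1,-0.94,0],[-1,-0.94,0],[-1,-0.94,0],[-1,-0.94,0]],"angular":[[0,0,0],[0,0,0],[0,0,0],[0,0,0],[0,0,0]]}' >/dev/null
python3 -m pendant '{"linear":[[-1,-0.94,0],[-1,-0.94,0],[-1,-0.94,0],[-1,-0.94,0],[0,0,0]],"angular":[[0,0,0],[0,0,0],[0,0,0],[0,0,0],[0,0,0]]}' >/dev/null
python3 - <<'E'
from h import *
need(625,128,30,90)
d=cap('wrist','w1')
E
```

```text
t 2.4 pos [618.8 133.1 230.1] head 89.7 tilt [-0.    -0.001] w 85.3 F [-0.1  0.9  0.5] q [ 0.21  0.38  0.04  1.23 -0.    0.22] | turn -0.05 shift [-0.25 -0.21  8.  ]
```

View pics/w1.png

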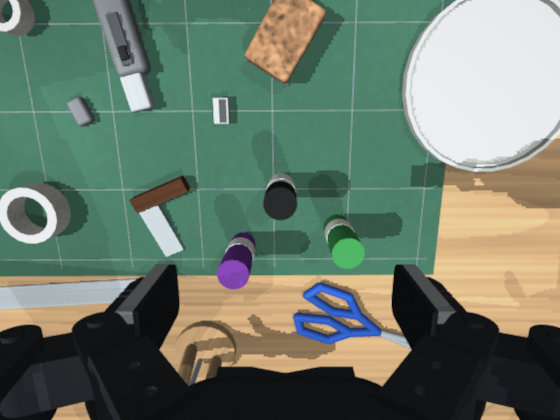

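The wrist view confirms it: black cap at (281,200), with purple at (235,275) and green at (347,250), both clear of the fingers' line. I'll check positions from the wrist depth.

```bash
python3 - <<'E'
from h import *
d=dict(np.load('pics/w1.npz'))
for n,s,zl in [('glue',(281,203),.072),('block',(285,40),.015),('wide',(15,190),.013),('round',(406,95),.008)]:
    p=comp(d,s,zl);print(n,len(p),rect(p),cv2.minEnclosingCircle((p[:,:2]*1000).astype(np.float32)),np.median(p[:,2]))
E
python3 -m pendant '{"linear":[[-0.25,-0.21,1],[0,0,1],[0,0,1],[0,0,1],[0,0,0]],"angular":[[0,0,0],[0,0,0],[0,0,0],[0,0,0],[0,0,0]]}'
python3 -c "
from h import *
need(625,128,30,90)"
```

```text
glue 942 (array([625.6, 128.4]), array([28. , 28.8]), 87.5) ((625.5826416015625, 128.32943725585938), 14.639403343200684) 0.08058128672312301
block 4088 (array([484.4, 132.5]), array([45.1, 70.2]), 58.6) ((484.5404968261719, 132.7546844482422), 40.01856231689453) 0.029989145329776007
wide 2211 (array([ 651.1, -127.4]), array([58.3, 59.7]), 80.3) ((651.226318359375, -128.79928588867188), 30.579442977905273) 0.025211052676591184
round 1646 (array([547.2, 311.2]), array([169.9, 108.9]), 45.5) ((525.9545288085938, 332.11749267578125), 84.9756851196289) 0.01281253193687662
time: 2.9
ee_pos: [0.619, 0.1312, 0.1274]
ee_rot: [[-1.0, -0.001, -0.007], [-0.001, 1.0, -0.001], [0.007, -0.001, -1.0]]
contact_force: [0.2, -0.0, -0.5]
width: 0.0851
grasp_force: 0.0
t 2.9 pos [619.  131.2 127.4] head 90.0 tilt [-0.007 -0.001] w 85.1 F [ 0.2 -0.  -0.5] q [ 0.21  0.44 -0.11  1.03  0.    0.21] | turn 0.01 shift [-0.24 -0.13  3.9 ]
```

```bash
python3 -m pendant '{"linear":[[-0.24,-0.12,0],[0,0,0.6],[0,0,0.6],[0,0,0.6],[0,0,0]],"angular":[[0,0,0],[0,0,0],[0,0,0],[0,0,0],[0,0,0]]}' >/dev/null
python3 -c "
from h import *
need(625,128,30,90)"
```

```text
t 3.4 pos [628.2 127.9  85.3] head 90.0 tilt [-0.002 -0.   ] w 85.0 F [-0.9 -0.3 -0.6] q [ 0.2   0.48 -0.15  0.95  0.    0.2 ] | turn -0.0 shift [0.13 0.   2.21]
```

```bash
python3 -m pendant '{"linear":[[0.1,0,0],[0,0,0.7],[0,0,0.7],[0,0,0.7],[0,0,0]],"angular":[[0,0,0],[0,0,0],[0,0,0],[0,0,0],[0,0,0]]}' >/dev/null
python3 -m pendant '{"linear":[[0,0,0],[0,0,0],[0,0,0],[0,0,0],[0,0,0]],"angular":[[0,0,0],[0,0,0],[0,0,0],[0,0,0],[0,0,0]]}' 0
python3 -m pendant '{"linear":[[0,0,0],[0,0,0],[0,0,0],[0,0,0],[0,0,0]],"angular":[[0,0,0],[0,0,0],[0,0,0],[0,0,0],[0,0,0]]}' 0
python3 -c "
from h import *
need(625,128,30,90)"
```

```text
time: 4.4
ee_pos: [0.6272, 0.1281, 0.0349]
ee_rot: [[-1.0, 0.001, 0.002], [0.001, 1.0, 0.0], [-0.002, 0.0, -1.0]]
contact_force: [-1.2, 0.2, 5.5]
width: 0.0268
grasp_force: 58.9
time: 4.9
ee_pos: [0.6272, 0.1281, 0.0349]
ee_rot: [[-1.0, 0.001, 0.002], [0.001, 1.0, 0.0], [-0.002, 0.0, -1.0]]
contact_force: [-1.2, -0.6, 6.3]
width: 0.0269
grasp_force: 58.9
t 4.9 pos [627.2 128.1  34.9] head 90.0 tilt [0.002 0.   ] w 26.9 F [-1.2 -0.6  6.3] q [ 0.2   0.52 -0.21  0.84  0.    0.2 ] | turn -0.01 shift [ 0.09 -0.01  0.2 ]
```

```bash
python3 -m pendant '{"linear":[[0,0,-0.6],[0,0,-0.8],[0,0,-0.9],[0,0,-0.9],[0,0,-0.8]],"angular":[[0,0,0],[0,0,0],[0,0,0],[0,0,0],[0,0,0]]}' >/dev/null
python3 -m pendant '{"linear":[[0.3,0.8,0],[0.3,1,0],[0.3,1,0],[0.3,1,0],[0.3,1,0]],"angular":[[0,0,0],[0,0,0],[0,0,0],[0,0,0],[0,0,0]]}' >/dev/null
python3 -m pendant '{"linear":[[0.3,1,0],[0.3,1,0],[0.2,0.8,0],[0,0.5,0],[0,0,0]],"angular":[[0,0,0],[0,0,0],[0,0,0],[0,0,0],[0,0,0]]}' >/dev/null
python3 -m pendant '{"linear":[[0,0,0],[0,0,0.5],[0,0,0.8],[0,0,0.7],[0,0,0]],"angular":[[0,0,0],[0,0,0],[0,0,0],[0,0,0],[0,0,0]]}'
python3 -c "
from h import *
need(569,333,41,90)"
```

```text
time: 6.9
ee_pos: [0.5671, 0.328, 0.0802]
ee_rot: [[-1.0, 0.002, -0.005], [0.002, 1.0, -0.003], [0.005, -0.003, -1.0]]
contact_force: [0.5, -1.5, -0.8]
width: 0.0267
grasp_force: 59.0
t 6.9 pos [567.1 328.   80.2] head 89.9 tilt [-0.005 -0.003] w 26.7 F [ 0.5 -1.5 -0.8] q [ 0.52  0.51 -0.11  0.96 -0.    0.53] | turn -0.02 shift [-0.08  0.2   1.57]
```

```bash
python3 -m pendant '{"linear":[[0,0.2,0],[0,0,0.5],[0,0,0.5],[0,0,0.3],[0,0,0]],"angular":[[0,0,0],[0,0,0],[0,0,0],[0,0,0],[0,0,0]]}' 
python3 -c "
from h import *
need(569,333,41,90)"
```

```text
time: 7.4
ee_pos: [0.5678, 0.3348, 0.0494]
ee_rot: [[-1.0, 0.001, -0.003], [0.001, 1.0, -0.002], [0.003, -0.002, -1.0]]
contact_force: [0.1, 0.4, -0.3]
width: 0.0268
grasp_force: 59.0
t 7.4 pos [567.8 334.8  49.4] head 90.0 tilt [-0.003 -0.002] w 26.8 F [ 0.1  0.4 -0.3] q [ 0.53  0.54 -0.13  0.9  -0.    0.53] | turn -0.01 shift [-0.05 -0.07  0.34]
```

```bash
python3 -m pendant '{"linear":[[0,0,0.2],[0,0,0.12],[0,0,0.02],[0,0,0],[0,0,0]],"angular":[[0,0,0],[0,0,0],[0,0,0],[0,0,0],[0,0,0]]}' 
python3 -m pendant '{"linear":[[0,0,0.03],[0,0,0],[0,0,0]],"angular":[[0,0,0],[0,0,0],[0,0,0]]}'
```

```text
time: 7.9
ee_pos: [0.5692, 0.3356, 0.0431]
ee_rot: [[-1.0, 0.001, 0.0], [0.001, 1.0, 0.0], [-0.0, 0.0, -1.0]]
contact_force: [-0.0, 0.5, -0.3]
width: 0.0264
grasp_force: 59.0
time: 8.2
ee_pos: [0.5691, 0.3355, 0.0421]
ee_rot: [[-1.0, 0.001, 0.0], [0.001, 1.0, 0.0], [-0.0, 0.0, -1.0]]
contact_force: [0.2, -0.0, 0.1]
width: 0.0267
grasp_force: 59.0
```

```bash
python3 -m pendant '{"linear":[[0,0,0.05],[0,0,0.03],[0,0,0],[0,0,0]],"angular":[[0,0,0],[0,0,0],[0,0,0],[0,0,0]]}'
python3 -m pendant '{"linear":[[0,0,0],[0,0,0],[0,0,0],[0,0,0],[0,0,0]],"angular":[[0,0,0],[0,0,0],[0,0,0],[0,0,0],[0,0,0]]}' 1 
python3 -m pendant '{"linear":[[0,0,-0.5],[0,0,-1],[0,0,-1],[0,0,-1],[0,0,-1]],"angular":[[0,0,0],[0,0,0],[0,0,0],[0,0,0],[0,0,0]]}' >/dev/null
python3 -m pendant '{"linear":[[0,0,-0.5],[0,0,0],[-0.2,-1,0],[-0.2,-1,0],[-0.2,-1,0]],"angular":[[0,0,0],[0,0,0],[0,0,0],[0,0,0],[0,0,0]]}' >/dev/null
python3 - <<'E'
from h import *
d=cap('top','top1')
for n,s,zl in [('round',(126,253),.009)]:
    try:
        p=comp(d,s,zl);print(n,len(p),rect(p))
    except Exception as e: print(e)
w=cloud(d)[165:255,80:175].reshape(-1,3);p=w[(w[:,2]>.07)&(w[:,2]<.1)];print('glue',rect(p),np.median(p[:,2]))
need(651,-128,150,90)
E
```

```text
time: 8.6
ee_pos: [0.569, 0.3355, 0.04]
ee_rot: [[-1.0, 0.001, -0.0], [0.001, 1.0, -0.0], [0.0, -0.0, -1.0]]
contact_force: [-0.2, 0.2, -0.3]
width: 0.0267
grasp_force: 59.0
time: 9.1
ee_pos: [0.5691, 0.3355, 0.0401]
ee_rot: [[-1.0, 0.001, 0.0], [0.001, 1.0, 0.0], [-0.0, 0.0, -1.0]]
contact_force: [-0.6, -0.2, -0.3]
width: 0.0852
grasp_force: 0.0
round 219241 (array([699.9, 616.4]), array([1425.1,    0. ]), 32.9)
glue (array([564.6, 335.4]), array([28.6, 23.9]), 89.3) 0.08416137350502928
t 10.2 pos [583.9 255.5 163.4] head 89.8 tilt [-0.002 -0.004] w 85.4 F [ 0.1 -2.4  0.5] q [ 0.41  0.42 -0.05  1.1  -0.    0.42] | turn -0.04 shift [ -2.68 -15.34   0.54]
```

```bash
python3 -m pendant '{"linear":[[-0.18,-1,0],[-0.18,-1,0],[-0.18,-1,0],[-0.18,-1,0],[-0.18,-1,0]],"angular":[[0,0,0],[0,0,0],[0,0,0],[0,0,0],[0,0,0]]}' >/dev/null
python3 -m pendant '{"linear":[[-0.18,-1,0],[-0.18,-1,0],[-0.18,-1,0],[-0.18,-1,0],[-0.18,-1,0]],"angular":[[0,0,0],[0,0,0],[0,0,0],[0,0,0],[0,0,0]]}' >/dev/null
python3 -m pendant '{"linear":[[-0.18,-1,0],[-0.18,-1,0.5],[-0.18,-1,0.5],[-0.18,-0.6,0.5],[0,0,0]],"angular":[[0,0,0],[0,0,0],[0,0,0],[0,0,0],[0,0,0]]}' >/dev/null
python3 -m pendant '{"linear":[[0,0,0.5],[0,0,0.5],[0,0,0.3],[0,0,0],[0,0,0]],"angular":[[0,0,0],[0,0,0],[0,0,0],[0,0,0],[0,0,0]]}' >/dev/null
python3 -c "
from h import *
need(651,-128,8,90)"
```

```text
t 12.2 pos [646.7 -79.   95. ] head 90.0 tilt [-0.  0.] w 85.3 F [0.6 0.4 0.1] q [-0.12  0.49 -0.11  0.97  0.   -0.12] | turn 0.0 shift [-0.17 -1.96  3.48]
```

```bash
python3 -m pendant '{"linear":[[-0.05,-0.6,0],[-0.07,-0.8,0],[-0.05,-0.55,0],[0,0,0.4],[0,0,0]],"angular":[[0,0,0],[0,0,0],[0,0,0],[0,0,0],[0,0,0]]}' >/dev/null
python3 -m pendant '{"linear":[[0,0,0.5],[0,0,0.7],[0,0,0.5],[0,0,0],[0,0,0]],"angular":[[0,0,0],[0,0,0],[0,0,0],[0,0,0],[0,0,0]]}' >/dev/null
python3 -c "
from h import *
need(651,-128,4,90)"
```

```text
t 13.2 pos [ 650.6 -127.9   42.1] head 90.0 tilt [-0.001  0.   ] w 85.9 F [-0.6 -0.5  0.2] q [-0.19  0.55 -0.13  0.88 -0.   -0.19] | turn -0.0 shift [-0.01 -0.    1.52]
```

```bash
python3 -m pendant '{"linear":[[0,0,0.5],[0,0,0.6],[0,0,0.4],[0,0,0],[0,0,0]],"angular":[[0,0,0],[0,0,0],[0,0,0],[0,0,0],[0,0,0]]}' 
python3 -m pendant '{"linear":[[0,0,0],[0,0,0],[0,0,0],[0,0,0],[0,0,0]],"angular":[[0,0,0],[0,0,0],[0,0,0],[0,0,0],[0,0,0]]}' 0
python3 -m pendant '{"linear":[[0,0,-0.2],[0,0,-0.4],[0,0,-0.6],[0,0,-0.8],[0,0,-0.8]],"angular":[[0,0,0],[0,0,0],[0,0,0],[0,0,0],[0,0,0]]}'
```

```text
time: 13.65
ee_pos: [0.6505, -0.1283, 0.0044]
ee_rot: [[-1.0, 0.001, -0.001], [0.001, 1.0, 0.0], [0.001, 0.0, -1.0]]
contact_force: [-0.1, -0.7, -0.1]
width: 0.0855
grasp_force: 0.0
time: 14.15
ee_pos: [0.6521, -0.1285, 0.0064]
ee_rot: [[-1.0, 0.001, 0.002], [0.001, 1.0, -0.0], [-0.002, -0.0, -1.0]]
contact_force: [-0.9, -0.1, 6.8]
width: 0.0574
grasp_force: 64.4
time: 14.65
ee_pos: [0.6511, -0.1283, 0.0768]
ee_rot: [[-1.0, 0.001, 0.0], [0.001, 1.0, -0.0], [-0.0, -0.0, -1.0]]
contact_force: [0.8, -0.8, -1.0]
width: 0.0577
grasp_force: 64.0
```

```bash
python3 -m pendant '{"linear":[[0.3,0.4,-0.8],[0.4,0.8,-0.8],[0.5,1,-0.8],[0.5,1,0],[0.5,1,0]],"angular":[[0,0,0],[0,0,0],[0,0,0],[0,0,0],[0,0,0]]}' >/dev/null
python3 -m pendant '{"linear":[[0.5,1,0],[0.5,1,0],[0.5,1,0],[0.5,1,0],[0.5,1,0]],"angular":[[0,0,0],[0,0,0],[0,0,0],[0,0,0],[0,0,0]]}' >/dev/null
python3 -m pendant '{"linear":[[0.5,1,0],[0.5,1,0],[0.5,1,0],[0.3,1,0],[0,1,0]],"angular":[[0,0,0],[0,0,0],[0,0,0],[0,0,0],[0,0,0]]}' >/dev/null
python3 -m pendant '{"linear":[[0,1,0],[0,0.8,0],[0,0.5,0],[0,0,0],[0,0,0]],"angular":[[0,0,0],[0,0,0],[0,0,0],[0,0,0],[0,0,0]]}' >/dev/null
python3 -c "
from h import *
need(485,333,12,90)"
```

```text
t 16.6 pos [488.7 283.8 135.4] head 90.0 tilt [ 0.    -0.001] w 57.4 F [ 0.2 -0.1 -0.6] q [ 0.53  0.3  -0.28  0.98 -0.    0.53] | turn -0.0 shift [0.15 1.97 4.93]
```

```bash
python3 -m pendant '{"linear":[[0.05,0.6,0],[0.05,0.8,0],[0.05,0.57,0],[0,0,0.5],[0,0,0]],"angular":[[0,0,0],[0,0,0],[0,0,0],[0,0,0],[0,0,0]]}' >/dev/null
python3 -m pendant '{"linear":[[0,0,0.7],[0,0,0.8],[0,0,0.8],[0,0,0.5],[0,0,0]],"angular":[[0,0,0],[0,0,0],[0,0,0],[0,0,0],[0,0,0]]}' >/dev/null
python3 -c "
from h import *
need(485,333,12,90)"
```

```text
t 17.6 pos [483.5 331.8  50.4] head 89.9 tilt [-0.003 -0.003] w 58.0 F [ 1.  -0.6 -0.7] q [ 0.6   0.42 -0.33  0.83 -0.    0.6 ] | turn -0.01 shift [-0.06  0.05  1.54]
```

```bash
python3 -m pendant '{"linear":[[-0.06,0.04,0.4],[0,0,0.5],[0,0,0.4],[0,0,0.1],[0,0,0]],"angular":[[0,0,0],[0,0,0],[0,0,0],[0,0,0],[0,0,0]]}'
python3 -m pendant '{"linear":[[0,0,0],[0,0,0]],"angular":[[0,0,0],[0,0,0]]}'
```

```text
time: 18.15
ee_pos: [0.486, 0.3342, 0.0169]
ee_rot: [[-1.0, 0.001, -0.001], [0.001, 1.0, -0.001], [0.001, -0.001, -1.0]]
contact_force: [0.0, 0.3, -0.0]
width: 0.0575
grasp_force: 64.1
time: 18.35
ee_pos: [0.4869, 0.3348, 0.018]
ee_rot: [[-1.0, 0.001, 0.001], [0.001, 1.0, 0.001], [-0.001, 0.001, -1.0]]
contact_force: [0.1, 0.0, 0.3]
width: 0.0577
grasp_force: 64.1
```

```bash
python3 -m pendant '{"linear":[[0,0,0.12],[0,0,0.08],[0,0,0.04],[0,0,0],[0,0,0]],"angular":[[0,0,0],[0,0,0],[0,0,0],[0,0,0],[0,0,0]]}'
python3 -m pendant '{"linear":[[0,0,0],[0,0,0],[0,0,0],[0,0,0],[0,0,0]],"angular":[[0,0,0],[0,0,0],[0,0,0],[0,0,0],[0,0,0]]}' 1 
python3 -m pendant '{"linear":[[0,0,-0.3],[0,0,-0.7],[0,0,-0.9],[0,0,-1],[0,0,-1]],"angular":[[0,0,0],[0,0,0],[0,0,0],[0,0,0],[0,0,0]]}' >/dev/null
python3 -m pendant '{"linear":[[0,-0.6,0],[0,-1,0],[0,-1,0],[0,-1,0],[0,-1,0]],"angular":[[0,0,0],[0,0,0],[0,0,0],[0,0,0],[0,0,0]]}' >/dev/null
python3 -m pendant '{"linear":[[0,-1,0],[0,-1,0],[0,-1,0],[0,-1,0],[0,-1,0]],"angular":[[0,0,0],[0,0,0],[0,0,0],[0,0,0],[0,0,0]]}' >/dev/null
python3 - <<'E'
from h import *
need(475,-20,100,102)
d=cap('top','top2')
w=cloud(d)[165:255,80:175].reshape(-1,3);p=w[(w[:,2]>.07)&(w[:,2]<.1)];print('glue',rect(p),np.median(p[:,2]))
p=w[(w[:,2]>.02)&(w[:,2]<.04)];print('wide',rect(p),np.median(p[:,2]))
p=comp(d,(298,250),.010,.05);print('knife',len(p),rect(p))
E
```

```text
time: 18.85
ee_pos: [0.4865, 0.3345, 0.0115]
ee_rot: [[-1.0, 0.001, -0.0], [0.001, 1.0, 0.0], [0.0, 0.0, -1.0]]
contact_force: [-0.1, -0.4, -0.4]
width: 0.0575
grasp_force: 64.1
time: 19.35
ee_pos: [0.4865, 0.3345, 0.0116]
ee_rot: [[-1.0, 0.001, 0.0], [0.001, 1.0, 0.0], [-0.0, 0.0, -1.0]]
contact_force: [0.2, 0.4, -0.3]
width: 0.0858
grasp_force: 0.0
t 20.9 pos [485.6  93.  108.7] head 90.0 tilt [-0.001 -0.   ] w 85.4 F [-0.1  1.1 -0.3] q [ 0.19  0.21 -0.48  0.88 -0.    0.19] | turn -2.41 shift [ 1.36 -4.33  0.35]
glue (array([566.9, 334.8]), array([27.6, 28.9]), 3.8) 0.08427186169351852
wide (array([505.5, 345.8]), array([97.4, 37.4]), 2.3) 0.030007037400135106
knife 977 (array([474.8, -19.7]), array([148.8,  30.2]), 13.3)
```

View pics/top2.png

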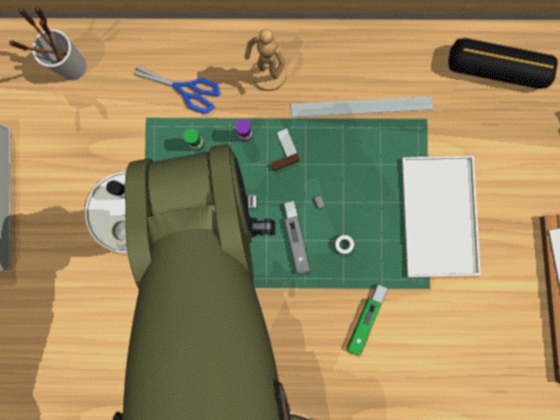

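Both joining items are in the round tray, with the glue at (115,188) and the tape at (122,230). The knife hasn't moved, at (296,238).

```bash
python3 -m pendant '{"linear":[[0,0,0],[0,0,0],[0,0,0],[0,0,0]],"angular":[[0,0,-0.8],[0,0,-0.9],[0,0,-0.8],[0,0,0]]}' >/dev/null
python3 -m pendant '{"linear":[[0.2,-0.6,0],[0.4,-1,0],[0.4,-1,0],[0.3,-1,0],[0.06,-0.6,0]],"angular":[[0,0,0],[0,0,0],[0,0,0],[0,0,0],[0,0,0]]}' >/dev/null
python3 -m pendant '{"linear":[[0,0,0],[0,0,0.5],[0,0,0.7],[0,0,0.5],[0,0,0]],"angular":[[0,0,0],[0,0,0],[0,0,0],[0,0,0],[0,0,0]]}' >/dev/null
python3 - <<'E'
from h import *
need(475,-20,2,102.5)
d=cap('wrist','w2')
E
```

```text
t 22.3 pos [473.8 -14.6  64.3] head 102.5 tilt [-0.004  0.   ] w 85.8 F [ 0.2  0.5 -0.6] q [-0.03  0.22 -0.58  0.77  0.   -0.25] | turn 0.0 shift [-0.   -0.22  2.49]
```

View pics/w2.png

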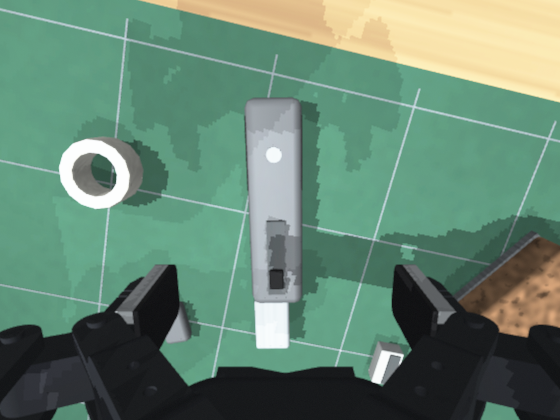

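The wrist view shows the knife at columns 248–301, aligned with the closing direction. The fingers' path down is clear of the block and the small parts.

```bash
python3 -m pendant '{"linear":[[0,-0.22,0],[0,0,0.6],[0,0,0.8],[0,0,0.7],[0,0,0]],"angular":[[0,0,0],[0,0,0],[0,0,0],[0,0,0],[0,0,0]]}' >/dev/null
python3 -m pendant '{"linear":[[0,0,0.2],[0,0,0.14],[0,0,0],[0,0,0]],"angular":[[0,0,0],[0,0,0],[0,0,0],[0,0,0]]}'
python3 -c "
from h import *
need(475,-20,2,102.5)"
```

```text
time: 23.25
ee_pos: [0.4775, -0.0207, 0.006]
ee_rot: [[-0.976, -0.216, 0.001], [-0.216, 0.976, -0.0], [-0.001, -0.0, -1.0]]
contact_force: [-0.6, 0.2, -0.6]
width: 0.0852
grasp_force: 0.0
t 23.2 pos [477.5 -20.7   6. ] head 102.5 tilt [ 0.001 -0.   ] w 85.2 F [-0.6  0.2 -0.6] q [-0.04  0.3  -0.64  0.63  0.   -0.26] | turn -0.01 shift [0.09 0.05 0.16]
```

```bash
python3 -m pendant '{"linear":[[0,0,0.12],[0,0,0],[0,0,0]],"angular":[[0,0,0],[0,0,0],[0,0,0]]}'
python3 -m pendant '{"linear":[[0,0,0],[0,0,0],[0,0,0],[0,0,0],[0,0,0]],"angular":[[0,0,0],[0,0,0],[0,0,0],[0,0,0],[0,0,0]]}' 0
python3 -m pendant '{"linear":[[0,0,0],[0,0,-0.2],[0,0,-0.5],[0,0,-0.7],[0,0,-0.8]],"angular":[[0,0,0],[0,0,0],[0,0,0],[0,0,0],[0,0,0]]}'
python3 -m pendant '{"linear":[[0,0,-0.5],[0,0,0],[0,0,0]],"angular":[[0,0,0],[0,0,0],[0,0,0]]}' >/dev/null
python3 - <<'E'
from h import *
d=cap('wrist','w3')
need(522,-297,80,92)
E
```

```text
time: 23.55
ee_pos: [0.477, -0.0207, 0.0025]
ee_rot: [[-0.976, -0.216, -0.0], [-0.216, 0.976, 0.0], [0.0, 0.0, -1.0]]
contact_force: [-0.7, -0.3, -0.3]
width: 0.0854
grasp_force: 0.0
time: 24.05
ee_pos: [0.4774, -0.0207, 0.0029]
ee_rot: [[-0.976, -0.216, 0.001], [-0.216, 0.976, 0.0], [-0.001, -0.0, -1.0]]
contact_force: [0.2, 0.7, 3.4]
width: 0.0287
grasp_force: 60.1
time: 24.55
ee_pos: [0.4764, -0.0207, 0.0584]
ee_rot: [[-0.976, -0.216, -0.001], [-0.216, 0.976, 0.0], [0.001, 0.0, -1.0]]
contact_force: [-0.0, -0.2, -0.9]
width: 0.0286
grasp_force: 59.4
t 24.9 pos [476.5 -20.7  69.6] head 102.5 tilt [-0.001  0.   ] w 28.4 F [ 0.3  0.3 -0.8] q [-0.04  0.22 -0.57  0.78  0.   -0.26] | turn 2.09 shift [ -1.43 -11.11  -0.42]
```

View pics/w3.png

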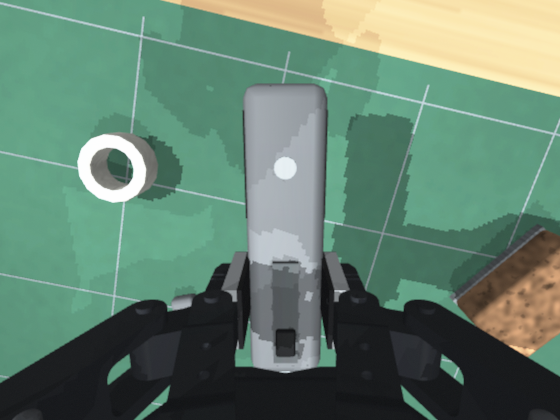

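The knife is held level between the pads. Next I'll take it to the long tray.

```bash
python3 -m pendant '{"linear":[[0,0,0],[0,0,0],[0,0,0],[0,0,0]],"angular":[[0,0,0.6],[0,0,0.8],[0,0,0.7],[0,0,0]]}' >/dev/null
python3 -m pendant '{"linear":[[-0.1,-0.6,0],[-0.13,-0.9,0],[-0.13,-1,0],[-0.13,-1,0],[-0.13,-1,0]],"angular":[[0,0,0],[0,0,0],[0,0,0],[0,0,0],[0,0,0]]}' >/dev/null
python3 -m pendant '{"linear":[[-0.13,-1,0],[-0.13,-1,0],[-0.13,-1,0],[-0.13,-1,0],[-0.1,-0.8,0]],"angular":[[0,0,0],[0,0,0],[0,0,0],[0,0,0],[0,0,0]]}' >/dev/null
python3 -m pendant '{"linear":[[-0.1,-0.8,0],[0,-0.5,0],[0,0,0],[0,0,0]],"angular":[[0,0,0],[0,0,0],[0,0,0],[0,0,0]]}' >/dev/null
python3 - <<'E'
from h import *
need(521,-297,7.5,91.9)
E
```

```text
t 26.7 pos [ 519.3 -283.9   69.8] head 92.0 tilt [-0.001  0.001] w 28.1 F [-0.8  0.5 -0.7] q [-0.5   0.41 -0.3   0.87  0.   -0.54] | turn 0.01 shift [-0.05 -0.52  2.49]
```

```bash
python3 -m pendant '{"linear":[[-0.02,-0.3,0],[-0.02,-0.22,0],[0,0,0.4],[0,0,0.6],[0,0,0.5]],"angular":[[0,0,0],[0,0,0],[0,0,0],[0,0,0],[0,0,0]]}' >/dev/null
python3 -m pendant '{"linear":[[0,0,0.2],[0,0,0],[0,0,0]],"angular":[[0,0,0],[0,0,0],[0,0,0]]}' >/dev/null
python3 - <<'E'
from h import *
need(521,-297,7.5,91.9)
E
```

```text
t 27.5 pos [ 521.2 -297.3   27.6] head 92.0 tilt [-0.  0.] w 28.5 F [-0.2  0.2 -1.3] q [-0.52  0.47 -0.32  0.79  0.   -0.55] | turn 0.01 shift [0.01 0.01 0.81]
```

```bash
python3 -m pendant '{"linear":[[0,0,0.4],[0,0,0.3],[0,0,0.1],[0,0,0],[0,0,0]],"angular":[[0,0,0],[0,0,0],[0,0,0],[0,0,0],[0,0,0]]}'
python3 -m pendant '{"linear":[[0,0,0],[0,0,0],[0,0,0],[0,0,0]],"angular":[[0,0,0],[0,0,0],[0,0,0],[0,0,0]]}' 0.53 
python3 -m pendant '{"linear":[[0,0,-0.3],[0,0,-0.6],[0,0,-0.8],[0,0,-0.8],[0,0,0]],"angular":[[0,0,0],[0,0,0],[0,0,0],[0,0,0],[0,0,0]]}' >/dev/null
python3 - <<'E'
from h import *
need(484,132.7,120,148.5)
E
```

```text
time: 28.0
ee_pos: [0.521, -0.2973, 0.0074]
ee_rot: [[-0.999, -0.034, -0.0], [-0.034, 0.999, 0.0], [0.0, 0.0, -1.0]]
contact_force: [0.5, 0.4, -1.1]
width: 0.0284
grasp_force: 59.5
time: 28.4
ee_pos: [0.5212, -0.2974, 0.0077]
ee_rot: [[-0.999, -0.034, 0.0], [-0.034, 0.999, -0.0], [-0.0, -0.0, -1.0]]
contact_force: [0.7, 0.4, -0.5]
width: 0.0452
grasp_force: 0.0
t 28.9 pos [ 523.2 -298.6   73.5] head 92.0 tilt [ 0.005 -0.003] w 45.1 F [ 0.1 -0.6  0.1] q [-0.52  0.42 -0.27  0.87  0.   -0.55] | turn -11.31 shift [-13.89  10.35  -1.86]
```

```bash
python3 -m pendant '{"linear":[[0,0,-0.4],[0,0,-0.4],[0,0,0],[0,0,0],[0,0,0]],"angular":[[0,0,-1],[0,0,-1],[0,0,-1],[0,0,-1],[0,0,-1]]}' 0.8 >/dev/null
python3 -m pendant '{"linear":[[0,0,0],[0,0,0],[0,0,0],[0,0,0],[0,0,0]],"angular":[[0,0,-1],[0,0,-1],[0,0,-1],[0,0,-1],[0,0,-1]]}' >/dev/null
python3 -m pendant '{"linear":[[0,0,0],[0,0,0],[0,0,0],[0,0,0],[0,0,0]],"angular":[[0,0,-1],[0,0,-1],[0,0,-1],[0,0,-1],[0,0,-1]]}' >/dev/null
python3 -m pendant '{"linear":[[0,0,0],[0,0,0],[0,0,0],[0,0,0]],"angular":[[0,0,-1],[0,0,-1],[0,0,-1],[0,0,0]]}' >/dev/null
python3 - <<'E'
from h import *
need(461,-120.5,2,182)
d=cap('top','top3')
p=comp(d,(405,200),.007,.03);print('tray',len(p),rect(p))
E
```

```text
t 30.8 pos [ 520.7 -297.2   89.5] head -178.0 tilt [-0.001  0.   ] w 68.5 F [-0.  -1.3  0.3] q [-0.52  0.4  -0.25  0.91 -0.   -2.12] | turn -0.0 shift [-7.15  2.14  3.5 ]
tray 825 (array([ 522.1, -321.6]), array([248.7, 150.3]), 1.9)
```

View pics/top3.png

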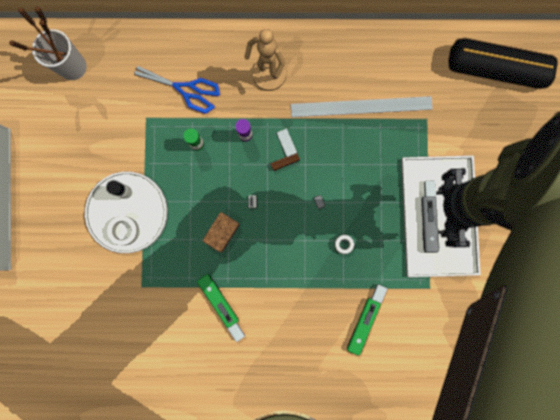

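The knife is in the long tray at (430,215), and the tray hasn't moved. The small tape at (344,244) comes next.

```bash
python3 -m pendant '{"linear":[[-0.5,0.15,0],[-0.9,0.27,0],[-1,0.3,0],[-1,0.3,0],[-1,0.3,0]],"angular":[[0,0,0],[0,0,0],[0,0,0],[0,0,0],[0,0,0]]}' >/dev/null
python3 -m pendant '{"linear":[[-1,0.3,0],[-0.9,0.3,0],[-0.6,0.15,0],[-0.3,0.08,0],[0,0,0]],"angular":[[0,0,0],[0,0,0],[0,0,0],[0,0,0],[0,0,0]]}' >/dev/null
python3 -m pendant '{"linear":[[0,0,0],[0,0,0.5],[0,0,0.6],[0,0,0.4],[0,0,0]],"angular":[[0,0,0],[0,0,0],[0,0,0],[0,0,0],[0,0,0]]}' >/dev/null
python3 - <<'E'
from h import *
need(461,-120.5,2,182)
E
```

```text
t 32.4 pos [ 459.7 -119.4   50.6] head -178.1 tilt [-0.003  0.001] w 68.5 F [0.7 0.2 0.3] q [-0.25  0.24 -0.59  0.74 -0.   -1.86] | turn -0.02 shift [ 0.05 -0.05  1.94]
```

```bash
python3 -m pendant '{"linear":[[0.04,0,0.4],[0,0,0.6],[0,0,0.5],[0,0,0.3],[0,0,0]],"angular":[[0,0,0],[0,0,0],[0,0,0],[0,0,0],[0,0,0]]}' >/dev/null
python3 -m pendant '{"linear":[[0,0,0],[0,0,0]],"angular":[[0,0,0],[0,0,0]]}'
python3 - <<'E'
from h import *
need(461,-120.5,2,182)
E
```

```text
time: 33.05
ee_pos: [0.4618, -0.1204, 0.0081]
ee_rot: [[0.034, -0.999, 0.001], [-0.999, -0.034, -0.0], [0.0, -0.001, -1.0]]
contact_force: [0.1, -0.4, 0.3]
width: 0.0686
grasp_force: 0.0
t 33.0 pos [ 461.8 -120.4    8.1] head -178.0 tilt [ 0.001 -0.   ] w 68.6 F [ 0.1 -0.4  0.3] q [-0.26  0.3  -0.64  0.63  0.   -1.86] | turn -0.01 shift [0.   0.03 0.24]
```

```bash
python3 -m pendant '{"linear":[[0,0,0.2],[0,0,0],[0,0,0]],"angular":[[0,0,0],[0,0,0],[0,0,0]]}'
python3 -m pendant '{"linear":[[0,0,0],[0,0,0],[0,0,0],[0,0,0],[0,0,0]],"angular":[[0,0,0],[0,0,0],[0,0,0],[0,0,0],[0,0,0]]}' 0
python3 -m pendant '{"linear":[[0,0,-0.3],[0,0,-0.5],[0,0,-0.8],[0,0,-0.8],[0,0,-0.5]],"angular":[[0,0,0],[0,0,0],[0,0,0],[0,0,0],[0,0,0]]}'
python3 - <<'E'
from h import *
need(588,-353,80,182)
E
```

```text
time: 33.35
ee_pos: [0.4611, -0.1203, 0.0025]
ee_rot: [[0.034, -0.999, -0.0], [-0.999, -0.034, 0.0], [-0.0, 0.0, -1.0]]
contact_force: [-0.5, -0.0, 0.3]
width: 0.0687
grasp_force: 0.0
time: 33.85
ee_pos: [0.4613, -0.1203, 0.0031]
ee_rot: [[0.034, -0.999, 0.0], [-0.999, -0.034, -0.0], [0.0, -0.0, -1.0]]
contact_force: [-1.7, 0.8, 6.3]
width: 0.0358
grasp_force: 59.2
time: 34.35
ee_pos: [0.4622, -0.1206, 0.0773]
ee_rot: [[0.034, -0.999, 0.002], [-0.999, -0.034, -0.001], [0.001, -0.002, -1.0]]
contact_force: [0.7, -0.6, -0.7]
width: 0.0359
grasp_force: 59.9
t 34.4 pos [ 462.2 -120.6   77.3] head -178.0 tilt [ 0.002 -0.001] w 35.9 F [ 0.7 -0.6 -0.7] q [-0.26  0.21 -0.56  0.8  -0.   -1.86] | turn -0.01 shift [ 9.47 -4.7  -0.11]
```

```bash
python3 -m pendant '{"linear":[[0.5,-0.25,0],[0.9,-0.45,0],[1,-0.5,0],[1,-0.5,0],[1,-0.5,0]],"angular":[[0,0,0],[0,0,0],[0,0,0],[0,0,0],[0,0,0]]}' >/dev/null
python3 -m pendant '{"linear":[[1,-0.5,0],[1,-0.5,0],[1,-0.5,0],[1,-0.5,0],[0.7,-0.35,0]],"angular":[[0,0,0],[0,0,0],[0,0,0],[0,0,0],[0,0,0]]}' >/dev/null
python3 -m pendant '{"linear":[[0.4,-0.2,0],[0,0,0],[0,0,0],[0,0,0]],"angular":[[0,0,0],[0,0,0],[0,0,0],[0,0,0]]}' >/dev/null
python3 - <<'E'
from h import *
need(588,-353,7.5,182)
E
```

```text
t 35.8 pos [ 587.4 -352.7   74.8] head -178.0 tilt [-0.001  0.001] w 35.8 F [-0.3 -0.4 -1.2] q [-0.54  0.56 -0.03  0.97  0.   -2.15] | turn 0.0 shift [ 0.01 -0.02  2.69]
```

```bash
python3 -m pendant '{"linear":[[0,0,0.4],[0,0,0.6],[0,0,0.6],[0,0,0.4],[0,0,0]],"angular":[[0,0,0],[0,0,0],[0,0,0],[0,0,0],[0,0,0]]}' >/dev/null
python3 -m pendant '{"linear":[[0,0,0.2],[0,0,0.1],[0,0,0],[0,0,0]],"angular":[[0,0,0],[0,0,0],[0,0,0],[0,0,0]]}'
python3 - <<'E'
from h import *
need(588,-353,7.5,182)
E
```

```text
time: 36.65
ee_pos: [0.5883, -0.3538, 0.0179]
ee_rot: [[0.034, -0.999, 0.001], [-0.999, -0.034, -0.0], [0.0, -0.0, -1.0]]
contact_force: [-0.0, 0.5, -0.3]
width: 0.0357
grasp_force: 59.9
t 36.6 pos [ 588.3 -353.8   17.9] head -178.0 tilt [ 0.001 -0.   ] w 35.7 F [-0.   0.5 -0.3] q [-0.54  0.62 -0.09  0.87 -0.   -2.15] | turn -0.01 shift [-0.03  0.01  0.42]
```

```bash
python3 -m pendant '{"linear":[[0,0,0.2],[0,0,0.15],[0,0,0.06],[0,0,0],[0,0,0]],"angular":[[0,0,0],[0,0,0],[0,0,0],[0,0,0],[0,0,0]]}'
python3 -m pendant '{"linear":[[0,0,0],[0,0,0],[0,0,0],[0,0,0]],"angular":[[0,0,0],[0,0,0],[0,0,0],[0,0,0]]}' 0.65
python3 -m pendant '{"linear":[[0,0,-0.3],[0,0,-0.6],[0,0,-0.9],[0,0,-1],[0,0,-1]],"angular":[[0,0,0],[0,0,0],[0,0,0],[0,0,0],[0,0,0]]}' >/dev/null
python3 -m pendant '{"linear":[[0,0,-0.3],[0,0,0],[0,0,0],[0,0,0],[0,0,0]],"angular":[[0,0,1],[0,0,1],[0,0,1],[0,0,1],[0,0,1]]}' 1 >/dev/null
python3 -m pendant '{"linear":[[0,0,0],[0,0,0],[0,0,0]],"angular":[[0,0,1],[0,0,0.7],[0,0,0]]}' >/dev/null
python3 - <<'E'
from h import *
need(484.4,132.7,80,148.5)
E
```

```text
time: 37.15
ee_pos: [0.5879, -0.3535, 0.0073]
ee_rot: [[0.034, -0.999, -0.0], [-0.999, -0.034, 0.0], [-0.0, 0.0, -1.0]]
contact_force: [-1.3, -0.2, 0.6]
width: 0.0356
grasp_force: 60.0
time: 37.55
ee_pos: [0.5881, -0.3536, 0.0073]
ee_rot: [[0.034, -0.999, 0.0], [-0.999, -0.034, -0.0], [0.0, -0.0, -1.0]]
contact_force: [0.2, 0.4, 0.6]
width: 0.0553
grasp_force: 0.0
t 38.9 pos [ 588.5 -353.9  111.4] head 148.5 tilt [ 0.001 -0.001] w 85.3 F [ 0.8 -0.1  0. ] q [-0.54  0.54  0.01  1.04 -0.   -1.56] | turn -0.01 shift [-14.42  13.72   1.26]
```

```bash
python3 -m pendant '{"linear":[[-0.5,0.5,0],[-0.9,0.86,0],[-1,0.95,0],[-1,0.95,0],[-1,0.95,0]],"angular":[[0,0,0],[0,0,0],[0,0,0],[0,0,0],[0,0,0]]}' >/dev/null
python3 -m pendant '{"linear":[[-1,0.95,0],[-1,0.95,0],[-1,0.95,0],[-1,0.95,0],[-1,0.95,0]],"angular":[[0,0,0],[0,0,0],[0,0,0],[0,0,0],[0,0,0]]}' >/dev/null
python3 -m pendant '{"linear":[[-1,0.95,0],[-1,0.95,0],[-1,0.95,0],[-1,0.95,0],[-0.6,0.57,0]],"angular":[[0,0,0],[0,0,0],[0,0,0],[0,0,0],[0,0,0]]}' >/dev/null
python3 -m pendant '{"linear":[[-0.4,0.38,0],[0,0,0],[0,0,0]],"angular":[[0,0,0],[0,0,0],[0,0,0]]}' >/dev/null
python3 - <<'E'
from h import *
need(484.4,132.7,80,148.5)
d=cap('wrist','w4')
E
```

```text
t 40.6 pos [484.5 132.2 110.2] head 148.5 tilt [ 0.001 -0.   ] w 85.3 F [ 0.3 -0.4 -0.2] q [ 0.27  0.22 -0.47  0.89 -0.   -0.75] | turn 0.0 shift [-0.02  0.01  1.21]
```

View pics/w4.png

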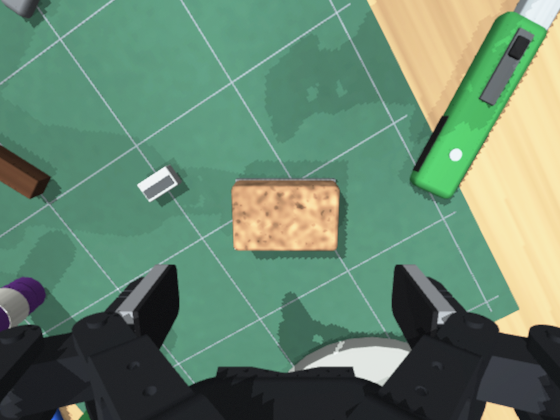

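The block is square to the fingers and centred at (286,215), and nothing is in the fingers' way.

```bash
python3 -m pendant '{"linear":[[0,0,0.5],[0,0,0.8],[0,0,0.9],[0,0,0.8],[0,0,0.5]],"angular":[[0,0,0],[0,0,0],[0,0,0],[0,0,0],[0,0,0]]}' >/dev/null
python3 -m pendant '{"linear":[[0,0,0.4],[0,0,0],[0,0,0]],"angular":[[0,0,0],[0,0,0],[0,0,0]]}' >/dev/null
python3 - <<'E'
from h import *
need(484.4,132.7,5,148.5)
E
```

```text
t 41.5 pos [484.5 132.4  12.5] head 148.5 tilt [0. 0.] w 85.5 F [-0.1  0.3  0.3] q [ 0.27  0.33 -0.57  0.66 -0.   -0.75] | turn -0.01 shift [-0.01  0.01  0.3 ]
```

```bash
python3 -m pendant '{"linear":[[0,0,0.2],[0,0,0.1],[0,0,0],[0,0,0]],"angular":[[0,0,0],[0,0,0],[0,0,0],[0,0,0]]}'
python3 -m pendant '{"linear":[[0,0,0],[0,0,0],[0,0,0],[0,0,0],[0,0,0]],"angular":[[0,0,0],[0,0,0],[0,0,0],[0,0,0],[0,0,0]]}' 0
python3 -m pendant '{"linear":[[0,0,-0.3],[0,0,-0.5],[0,0,-0.8],[0,0,-0.8],[0,0,-0.8]],"angular":[[0,0,0],[0,0,0],[0,0,0],[0,0,0],[0,0,0]]}'
python3 -m pendant '{"linear":[[0,0,-0.4],[0,0,0],[0,0,0],[0,0,0],[0,0,0]],"angular":[[0,0,-0.7],[0,0,-1],[0,0,-1],[0,0,-1],[0,0,-1]]}' >/dev/null
python3 -m pendant '{"linear":[[0,0,0],[0,0,0],[0,0,0],[0,0,0]],"angular":[[0,0,-1],[0,0,-1],[0,0,0],[0,0,0]]}' >/dev/null
python3 - <<'E'
from h import *
need(478,-356.5,80,182)
E
```

```text
time: 41.9
ee_pos: [0.4842, 0.1326, 0.0049]
ee_rot: [[-0.523, -0.852, 0.0], [-0.852, 0.523, 0.0], [-0.0, -0.0, -1.0]]
contact_force: [-0.3, 0.3, 0.3]
width: 0.0856
grasp_force: 0.0
time: 42.4
ee_pos: [0.4845, 0.1326, 0.0054]
ee_rot: [[-0.523, -0.852, 0.001], [-0.852, 0.523, 0.0], [-0.001, -0.0, -1.0]]
contact_force: [-1.3, 0.3, 5.3]
width: 0.0686
grasp_force: 68.1
time: 42.9
ee_pos: [0.4843, 0.1326, 0.0865]
ee_rot: [[-0.523, -0.852, 0.001], [-0.852, 0.523, 0.0], [-0.0, -0.0, -1.0]]
contact_force: [-0.1, 0.3, -0.2]
width: 0.0687
grasp_force: 67.6
t 43.8 pos [484.4 132.5  95.4] head -178.1 tilt [0.001 0.   ] w 68.6 F [-0.4  0.  -0.6] q [ 0.27  0.23 -0.48  0.85 -0.   -1.34] | turn -0.03 shift [19.54  0.94  0.62]
```

```bash
python3 -m pendant '{"linear":[[0.5,0,0],[0.9,0.05,0],[1,0.05,0],[1,0.05,0],[1,0.05,0]],"angular":[[0,0,0],[0,0,0],[0,0,0],[0,0,0],[0,0,0]]}' >/dev/null
python3 -m pendant '{"linear":[[1,0.05,0],[1,0.05,0],[1,0.05,0],[1,0.05,0],[1,0.05,0]],"angular":[[0,0,0],[0,0,0],[0,0,0],[0,0,0],[0,0,0]]}' >/dev/null
python3 -m pendant '{"linear":[[1,0.05,0],[1,0.05,0],[1,0.05,0],[1,0.05,0],[1,0.05,0]],"angular":[[0,0,0],[0,0,0],[0,0,0],[0,0,0],[0,0,0]]}' >/dev/null
python3 -m pendant '{"linear":[[1,0.05,0],[1,0.05,0],[1,0.05,0],[1,0.05,0],[0.7,0,0]],"angular":[[0,0,0],[0,0,0],[0,0,0],[0,0,0],[0,0,0]]}' >/dev/null
python3 -m pendant '{"linear":[[0.4,0,0],[0,0,0],[0,0,0]],"angular":[[0,0,0],[0,0,0],[0,0,0]]}' >/dev/null
python3 - <<'E'
from h import *
need(478,-356.5,10,182)
d=cap('wrist','w5')
E
```

```text
t 46.1 pos [ 478.2 -354.9   94.6] head -178.0 tilt [-0.     0.001] w 68.5 F [ 0.3  0.1 -0.4] q [-0.64  0.39 -0.26  0.92  0.   -2.24] | turn -0.01 shift [0.06 0.01 3.38]
```

View pics/w5.png

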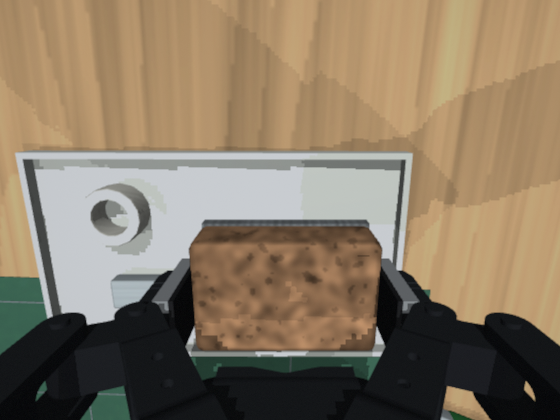

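The small tape is flat in the tray at (117,213). The block is held squarely above the free half of the tray.

```bash
python3 -m pendant '{"linear":[[0.05,0,0.4],[0,0,0.7],[0,0,0.8],[0,0,0.6],[0,0,0.3]],"angular":[[0,0,0],[0,0,0],[0,0,0],[0,0,0],[0,0,0]]}' >/dev/null
python3 -m pendant '{"linear":[[0,0,0],[0,0,0],[0,0,0]],"angular":[[0,0,0],[0,0,0],[0,0,0]]}'
python3 - <<'E'
from h import *
need(478,-356.5,10,182)
E
```

```text
time: 46.95
ee_pos: [0.4792, -0.3571, 0.0257]
ee_rot: [[0.035, -0.999, 0.001], [-0.999, -0.035, -0.001], [0.001, -0.001, -1.0]]
contact_force: [0.8, -0.6, -0.1]
width: 0.0685
grasp_force: 67.6
t 47.0 pos [ 479.2 -357.1   25.7] head -178.0 tilt [ 0.001 -0.001] w 68.5 F [ 0.8 -0.6 -0.1] q [-0.64  0.46 -0.33  0.78  0.   -2.25] | turn -0.0 shift [-0.02  0.05  0.63]
```

```bash
python3 -m pendant '{"linear":[[0,0,0.3],[0,0,0.2],[0,0,0.11],[0,0,0],[0,0,0]],"angular":[[0,0,0],[0,0,0],[0,0,0],[0,0,0],[0,0,0]]}'
python3 -m pendant '{"linear":[[0,0,0],[0,0,0],[0,0,0],[0,0,0]],"angular":[[0,0,0],[0,0,0],[0,0,0],[0,0,0]]}' 1
python3 -m pendant '{"linear":[[0,0,-0.3],[0,0,-0.6],[0,0,-0.9],[0,0,-1],[0,0,-1]],"angular":[[0,0,0],[0,0,0],[0,0,0],[0,0,0],[0,0,0]]}' >/dev/null
python3 -m pendant '{"linear":[[-1,0,-1],[-1,0,-1],[-1,0,0],[-1,0,0],[-1,0,0]],"angular":[[0,0,0],[0,0,0],[0,0,0],[0,0,0],[0,0,0]]}' >/dev/null
python3 -m pendant '{"linear":[[-1,0,0],[-1,0,0],[-1,0,0],[-1,0,0],[-1,0,0]],"angular":[[0,0,0],[0,0,0],[0,0,0],[0,0,0],[0,0,0]]}' >/dev/null
python3 -m pendant '{"linear":[[-0.5,0,0],[0,0,0],[0,0,0],[0,0,0],[0,0,0]],"angular":[[0,0,0],[0,0,0],[0,0,0],[0,0,0],[0,0,0]]}' >/dev/null
python3 - <<'E'
from h import *
need(0,0,0,182)
d=cap('top','top4');w=cloud(d)
for n,s,zl in [('knife',(428,230),.0165),('block',(465,232),.025),('tape',(None),.019),('sq',(285,160),.006),('glue',(113,187),.07)]:
    if s is None:
        r=w[150:282,398:484].reshape(-1,3);p=r[(r[:,2]>.018)&(r[:,0]>.56)&(r[:,1]<-.325)]
    else: p=comp(d,s,zl)
    print(n,len(p),rect(p) if len(p)<3000 else '',np.median(p[:,2]))
r=w[165:255,80:175].reshape(-1,3);p=r[(r[:,2]>.02)&(r[:,2]<.036)&(r[:,0]<.53)];print('wide',rect(p),np.median(p[:,2]))
cv2.imwrite('pics/top4x.png',cv2.resize(d['pixels'][130:300,70:500,::-1],None,fx=1.8,fy=1.8))
E
```

```text
time: 47.45
ee_pos: [0.4783, -0.3567, 0.0095]
ee_rot: [[0.034, -0.999, -0.0], [-0.999, -0.034, 0.0], [-0.0, 0.0, -1.0]]
contact_force: [-1.5, 0.2, 0.9]
width: 0.0685
grasp_force: 67.9
time: 47.85
ee_pos: [0.4785, -0.3567, 0.0095]
ee_rot: [[0.034, -0.999, 0.0], [-0.999, -0.034, -0.0], [0.0, -0.0, -1.0]]
contact_force: [-0.1, -0.4, -0.1]
width: 0.0855
grasp_force: 0.0
t 49.9 pos [469.5 -95.2 154.5] head -178.1 tilt [-0. -0.] w 85.8 F [ 0.3 -1.   0.5] q [-0.2   0.14 -0.45  0.98 -0.   -1.8 ] | turn -0.02 shift [-4.46 18.64  6.18]
knife 223955  nan
block 226464  nan
tape 0 (array([0., 0.]), array([0., 0.]), 0.0) nan
sq 319 (array([646.8,   7.9]), array([46.3, 60.2]), 23.4) 0.012570112931739263
glue 206 (array([566.8, 334.9]), array([28.9, 27.4]), 88.3) 0.08425271319500899
wide (array([486. , 334.4]), array([57.5, 59.8]), 2.1) 0.029888076122565943
  return _methods._mean(a, axis=axis, dtype=dtype,
  ret = ret.dtype.type(ret / rcount)
```

View pics/top4x.png

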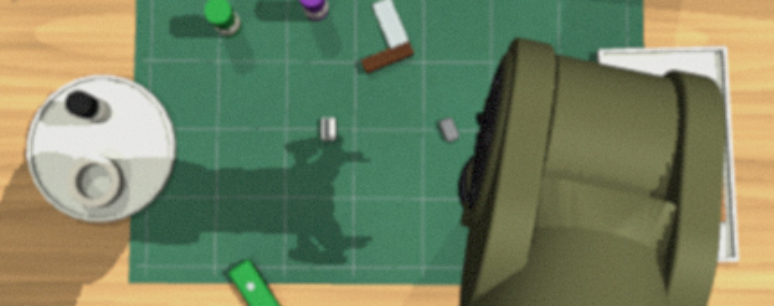

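The round tray's kit is good, with the glue upright at (82,103) and the tape flat at (100,183). The arm hides the long tray, so I'll move it aside.

```bash
python3 -m pendant '{"linear":[[-1,0,0],[-1,0,0],[-1,0,0],[-1,0,0],[-1,0,0]],"angular":[[0,0,0],[0,0,0],[0,0,0],[0,0,0],[0,0,0]]}' >/dev/null
python3 -m pendant '{"linear":[[-1,0,0],[-1,0,0],[-0.5,0,0],[0,0,0],[0,0,0]],"angular":[[0,0,0],[0,0,0],[0,0,0],[0,0,0],[0,0,0]]}' >/dev/null
python3 - <<'E'
from h import *
d=cap('top','top5');w=cloud(d)
r=w[150:284,398:484].reshape(-1,3);a=np.radians(1.9);c=np.array([.5221,-.3216])
q=(r[:,:2]-c)@np.array([[np.cos(a),-np.sin(a)],[np.sin(a),np.cos(a)]])
for n,m in [('knife',(q[:,1]>0)&(q[:,1]<.055)&(r[:,2]>.0165)),('block',(q[:,0]<.02)&(q[:,1]<0)&(q[:,1]>-.066)&(r[:,2]>.022)),('tape',(q[:,0]>.03)&(q[:,1]<-.008)&(q[:,1]>-.066)&(r[:,2]>.018))]:
    p=r[m].copy();z=np.median(p[:,2]);p[:,:2]=q[m];print(n,len(p),rect(p),z)
cv2.imwrite('pics/top5x.png',cv2.resize(d['pixels'][140:290,390:490,::-1],None,fx=4,fy=4))
E
```

```text
knife 958 (array([-0.2, 27.3]), array([ 36.6, 244.2]), 89.8) 0.021218998907764353
block 815 (array([-44.8, -32.2]), array([46.5, 69.3]), 88.8) 0.03354772110413107
tape 179 (array([ 65. , -33.4]), array([36.6, 37.1]), 71.3) 0.02324533359806269
```

View pics/top5x.png

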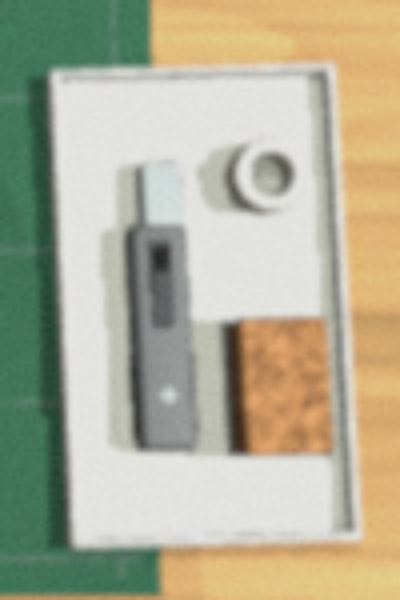

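The knife (165,300), tape (265,175) and block (285,388) all lie flat in the long tray, clear of the rim and of each other. The measured heights put each one on the tray floor, so I'm handing in.

```bash
python3 -c "
from plant import arm
print(arm.finish_job())"
```

```text
the job is handed in; nothing more can be done
None
```

I handed in the job with both kits made up: the knife, sanding block and small tape lie flat in the long tray, the upright glue stick and large tape are in the round tray, and the try square was not touched. The hand-in gave no verdict back.

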